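# Assemble the bench magnifier's lens stack and lock it

### The arm

A 6-joint arm with a two-finger parallel gripper is mounted at the origin on a cart in front of the work surface, level with it; the furniture and walls round the work are solid. World frame = base frame: x ahead of the robot, y to its left, z up, the work surface at z = 0. Lengths are in m, angles in degrees, forces in N, time in s.
With the tool pointing down it reaches from about 0.325 to 0.775 m from the base axis. Payload 5.5 kg.
Tool frame: the origin (TCP) lies at the centre of the arm's flange, where the gripper is bolted on; the fingertips stand 182 mm ahead of it and the grasp point (between the pads) lies 163 mm ahead of it; z points along the fingers, y is the line along which they close (so a half turn about z gives the same grasp; the last joint's range is limited). The gripper opens to 88 mm and grips with 3 to 60 N. Pads are 20 mm wide; open, the fingers measure 115 mm over their backs; the gripper's body (75 mm by 178 mm) begins 61 mm behind the grasp point.
Start: joints at [66.308, 5.22, 70.514, -0, 104.267, -3.249], TCP at [0.21, 0.562, 0.405] pointing down, gripper open.
Joint ranges: [-164.24, 164.24], [-49.07, 125.15], [9.68, 141.18], [-86.29, 266.29], [3.28, 154.24], [-151.56, 151.56]. Speed limits (degrees/s): [147.25, 147.25, 172.46, 180, 180, 180].

### API

Orientations are given as [roll, pitch, yaw] about the fixed x, y, z axes, in that order (R = Rz(yaw) Ry(pitch) Rx(roll)).
In Python, from station import r gives the robot as it stands. The module is installed in compiled form; this text tells all that it offers. Calls block until the motion is done:
- r.reach(position, orientation): joint-space move of the TCP to a pose.
- r.servo_line(position, rotation=None, speed=0.15): straight line of the TCP; rotation=None keeps the orientation; speed is the mean speed in m/s.
- r.move_joints(angles): joint-space move.
- r.let_go() and r.grab(squeeze=None): open the fingers fully, or close them until they stop; squeeze is the grip in N (None keeps the last).
- r.wait(seconds).
- r.inverse_kinematics(position, orientation): joint angles nearest the present ones, or None.
- r.sense(): the state.
- r.snapshot(name): name is "scene" or "top" or "wrist"; returns a dict with "frame" (384x512x3 uint8, red, green, blue), "fx", "fy", "cx", "cy" (pixels), "R" (3x3) and "t" (3): a world point X has camera coordinates R X + t. Camera axes: x right, y down, z forward; pixel columns grow to the right and rows downward; lengths in m; the calibration is good to about 2 mm. A picture is of the moment at which its call begins. There is no depth.
A pose or a line that the arm cannot do raises r.IKError and nothing moves.
- r.hand_in(): hands the job in; it is judged then, once.
The state is a dict: "clock": time; "joints": joint angles; "joint_vel": joint speeds; "joint_torque": joint torques, N m; "tcp_pos": TCP position; "orientation": TCP orientation; "contact_force": force on the tool from outside, world axes, zero at the start; "torque": the same for the moment, N m; "opening": finger opening in m; "gripper_force": force on a finger pad.
Only numpy, scipy, OpenCV 4.12 (cv2) and the standard library are available. Lean on these libraries where they do the work, as an engineer would, in place of code of your own. Each camera call takes 0.05 s, during which the arm holds its last target. There are 200 camera calls.

### The job

Assemble the bench magnifier: load the metal barrel with the small grey-rimmed lens first, then the black spacer ring, then the brass-rimmed lens on top, each lying flat and fully home before the next goes in. Then give the red cam latch its quarter turn, so that its tongue swings in over the brass lens and holds the stack down. Do not knock over or shove aside the thread spools or the oil bottle.

Things in the scene. Friction and masses are not known exactly. Their poses are not given: they have to be found in the camera images.
- barrel: fixed upright magnifier barrel, place and yaw vary: dark base plate 124 mm across, 6 mm thick; on it two curved aluminium staves (outer diameter 85 mm, rim 52 mm above the table) form the bore. Two finger cut-outs, each 42 mm wide and open down to the base plate, lie at its own +y and -y. The latch post stands 66 mm from the axis at its -x. Origin on the bore's axis at table height, z up
- barrel_seat (a point): centre of the bore's floor, 6 mm above the table; axes as the barrel's. Bore: 73 mm diameter in the top 4 mm, 69 mm from there down to 18 mm above the table, 63 mm below that. A part gripped across its diameter along the barrel's y can be lowered all the way and let go, the fingers in the cut-outs
- grey_lens: lens in a grey plastic rim, a disc 60 mm diameter and 14 mm thick, about 110 g, lying flat loose on the table. Goes to the bottom of the barrel (63 mm part of the bore). Origin: centre of its underside, z up
- spacer: black plastic spacer ring, 66 mm outer and 52 mm inner diameter, 20 mm tall, about 70 g, lying flat loose on the table. Rests on the grey lens, its underside 20 mm above the table when home. Origin: centre of its underside, z up
- brass_lens: lens in a brass rim, a disc 66 mm diameter and 16 mm thick, about 120 g, lying flat loose on the table. Rests on the spacer, its underside 40 mm and its top 56 mm above the table when home, 4 mm proud of the barrel's rim. Origin: centre of its underside, z up
- cam (a joint): red cam latch on a vertical axis, rad: near 0 the tongue points along the barrel's -y (open, clear of the bore); it grows counter-clockwise seen from above to a stop at 1.6; at 1.57 the tongue points to the barrel's +x, over the bore (locked). Starts at 0.05 to 0.28, stays where left. Its underside, 55.6 mm above the table, rubs on the seated brass lens; a stack standing too high blocks it
- cam_grip (a point): point on the latch's axis in its upright grip fin, 75.6 mm above the table. The fin, 12 mm thick and 38 mm long, in line with the tongue, spans 62.6 to 86.6 mm above the table and is pinched across its thickness from above. The point's -y is the tongue's direction. The tongue is 25 mm wide with its sloping leading edge and reaches 46 mm from the axis
- spool_green: bystander: wooden spool of green thread standing close beside the grey lens, 36 mm diameter, 50 mm tall; origin at the centre of its underside
- spool_cream: bystander: wooden spool of cream thread standing close beside the spacer, 36 mm diameter, 50 mm tall; origin at the centre of its underside
- spool_blue: bystander: spool of blue thread with black ends standing close beside the brass lens, 48 mm diameter, 62 mm tall; origin at the centre of its underside
- machine_oil: bystander: small brown dropper bottle of oil standing between the robot and the barrel, 34 mm diameter, 102 mm tall; origin at the centre of its underside
Not all that is in view belongs to the job. Leave any blue or orange look-alike of the brass_lens alone. Of the things that look like the spacer, take the one that is nearest to the robot's base at the start.

How it is judged:
By the outcome, as a careful person would: the job done as asked, in the order asked, and still so for the second after the job is handed in, with the robot touching nothing.
It also fails if it takes over 72 s, if anything falls off the work surface, if the arm or the gripper's body presses on something with over 40 N, if the wrist force passes 120 N, or if a joint passes its speed limit or range.

## Working session

There is one attempt and no reset: what is moved stays moved. The work goes in short steps, each a Python script; the robot and the scene stay as the last script left them, time stands still between calls to the robot, and variables do not carry over. Pictures are saved under pics/ and viewed, at most 10 in all, crops included, and the job is handed in when it is done.

```bash
mkdir -p pics
python3 - <<'E'
from station import r
import cv2,numpy as np,pickle
d={}
for n in("top","scene","wrist"):
    s=r.snapshot(n); d[n]=s
    print(n,s['fx'],s['cx'],s['cy'],np.round(s['R'],3).tolist(),np.round(s['t'],3).tolist(),np.round(-np.array(s['R']).T@s['t'],3))
pickle.dump(d,open('s0.pkl','wb'))
cv2.imwrite('pics/top0.png',cv2.resize(d['top']['frame'][:,:,::-1],(800,600),interpolation=cv2.INTER_CUBIC))
cv2.imwrite('pics/scene0.png',cv2.resize(d['scene']['frame'][:,:,::-1],(800,600),interpolation=cv2.INTER_CUBIC))
print(r.sense())
E
```

```text
top 392.3701209739941 257.3830720201531 189.78893486017094 [[0.002, -1.0, 0.004], [-0.998, -0.002, -0.064], [0.064, -0.004, -0.998]] [0.047, 0.557, 1.279] [0.475 0.053 1.312]
scene 384.1444055799966 251.71355432919208 189.90223851071917 [[0.581, -0.814, -0.014], [-0.448, -0.306, -0.84], [0.68, 0.494, -0.543]] [-0.266, 0.319, 0.818] [-0.258 -0.523  0.708]
wrist 273.1843310133618 256.1362035725166 192.00749858257137 [[0.349, 0.937, -0.002], [0.908, -0.338, 0.246], [0.23, -0.088, -0.969]] [-0.599, -0.03, 0.389] [0.147 0.586 0.383]
{'clock': 0.15, 'joints': array([ 6.63096776e+01,  5.25273680e+00,  7.05632812e+01, -1.87591698e-03,
        1.04264358e+02, -3.24803096e+00]), 'joint_vel': array([-0.00243895, -0.04160365, -0.15511001,  0.0552373 , -0.03167336,
       -0.06204794]), 'joint_torque': array([ 1.40829834e-03, -4.47041595e+01, -4.06908846e+01,  6.99114846e-02,
        2.73958559e-02, -1.18605840e-04]), 'tcp_pos': array([0.20958187, 0.56226747, 0.40379836]), 'orientation': array([-1.79919650e+02, -2.73815984e-03,  1.59557246e+02]), 'contact_force': array([0.47952956, 0.19901654, 0.8637849 ]), 'torque': array([0.0191916 , 0.03595812, 0.01646348]), 'gripper_force': 0.0, 'opening': 0.08782964459387178}
```

View pics/top0.png

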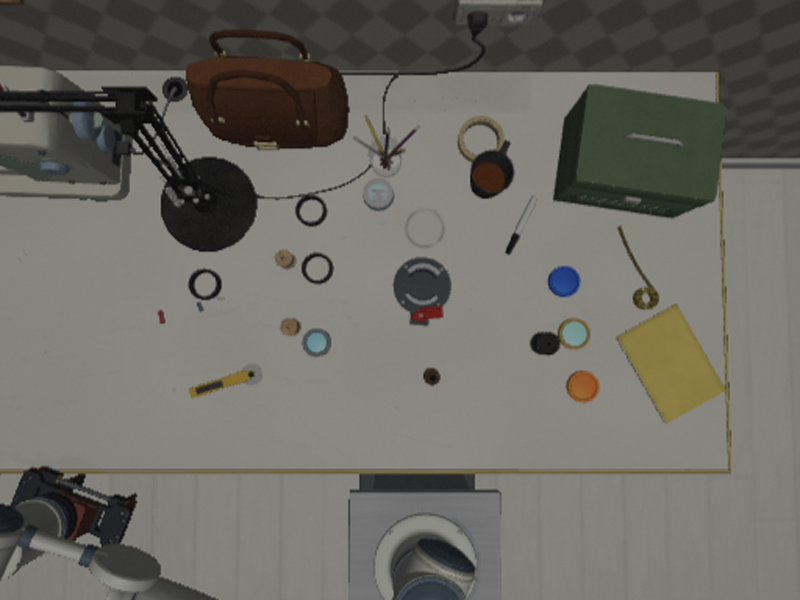

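View pics/scene0.png

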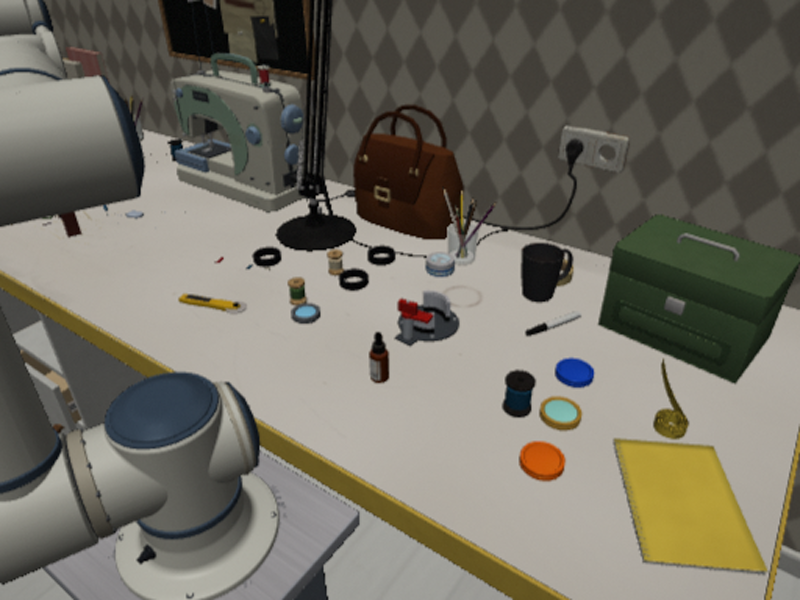

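The top view (800x600) shows the grey lens at (316,342) with the green spool at (290,326), and the brass lens at (574,333) with the blue spool at (545,343). The barrel is at (422,286), the red cam at about (425,315) and the oil bottle at (431,376).

- **Spacer:** the rings at (311,210), (317,268) and (205,284) all look like it. The one at (317,268) is nearest the base (425,560), about 311 px away against 353 and 368, and it has the cream spool beside it.
- **Brass lens:** the blue disc (564,281) and orange disc (583,386) are decoys.

I'll confirm this in an enlarged crop.

```bash
cat > h.py <<'E'
import numpy as np,cv2
def ray(s,u,v,z):
    R=np.array(s['R']);t=np.array(s['t']);c=-R.T@t
    d=R.T@np.array([(u-s['cx'])/s['fx'],(v-s['cy'])/s['fy'],1.])
    return c+d*(z-c[2])/d[2]
def proj(s,X):
    p=np.array(s['R'])@np.array(X)+np.array(s['t'])
    return s['fx']*p[0]/p[2]+s['cx'],s['fy']*p[1]/p[2]+s['cy']
E
python3 - <<'E'
import pickle,cv2
from h import *
s=pickle.load(open('s0.pkl','rb'))['top'];k=.64
for n,u,v,z in[("grey",316,342,.014),("spacer",317,268,.02),("ring2",205,284,.02),("ring3",311,210,.02),("brass",574,333,.016),("barrel",422,286,.02),("green",290,326,.05),("cream",285,259,.05),("blue",545,343,.05),("oil",431,376,.1)]:
    p=ray(s,u*k,v*k,z);print(n,np.round(p,4),np.hypot(p[0],p[1]))
f=s['frame'][:,:,::-1]
a=cv2.resize(f[128:252,112:236],(400,400),interpolation=cv2.INTER_CUBIC)
b=cv2.resize(f[155:255,235:335][:, :],(400,400),interpolation=cv2.INTER_CUBIC)
c=cv2.resize(f[165:265,325:425],(400,400),interpolation=cv2.INTER_CUBIC)
cv2.imwrite('pics/crop0.png',cv2.resize(f[120:256,116:398],(800,386),interpolation=cv2.INTER_CUBIC))
E
```

```text
grey [0.4611 0.2294 0.014 ] 0.5150047001616602
spacer [0.6174 0.2281 0.02  ] 0.658164209182109
ring2 [0.5829 0.4642 0.02  ] 0.7451402448564037
ring3 [0.7415 0.2422 0.02  ] 0.780016074241717
brass [ 0.4809 -0.3154  0.016 ] 0.5751036582842608
barrel [0.5796 0.0059 0.02  ] 0.5796016708666994
green [0.4942 0.2783 0.05  ] 0.5671236353268011
cream [0.6326 0.2904 0.05  ] 0.6961109711116547
blue [ 0.4602 -0.2457  0.05  ] 0.5216564556280507
oil [ 0.3957 -0.0088  0.1   ] 0.39581775130664326
```

View pics/crop0.png

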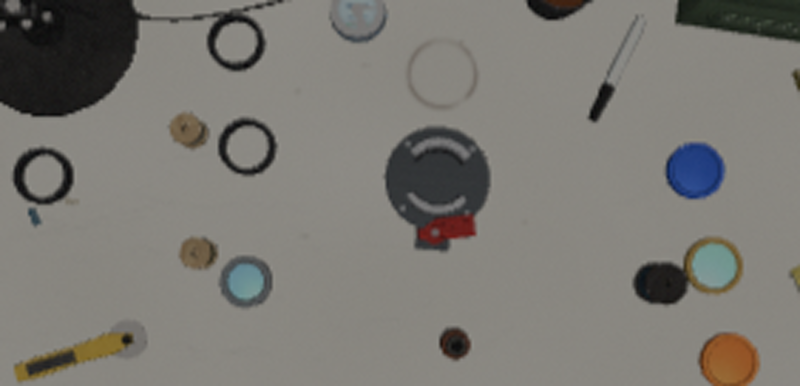

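The crop matches. The spacer is the ring at (247,147) beside the cream spool, and the grey lens at (246,281) is beside the green spool. The brass-rimmed lens with the pale glass is at (713,265) beside the blue spool. The barrel is at (438,178) with its cut-outs left and right, so its yaw is about 0. I'll now do a short wrist-camera tour, viewing the barrel at two opposite yaws to cancel the calibration bias.

Run:
```python
from station import r
from h import *
import pickle
d={}
for n,x,y,yaw in[("grey",.461,.229,56),("spacer",.617,.228,76),("bar0",.5796,.006,0),("bar180",.5796,.006,180),("brass",.481,-.315,107)]:
    r.reach([x,y,.37],[180,0,yaw]); q=r.sense()
    d[n]=(r.snapshot("wrist"),np.array(q['tcp_pos']),np.array(q['orientation']))
    print(n,q['clock'],np.round(q['tcp_pos'],4),np.round(q['orientation'],2),np.round(q['joints'],1))
pickle.dump(d,open('s1.pkl','wb'))
W=np.zeros((600,800,3),np.uint8)
for i,n in enumerate(["grey","spacer","brass","bar0"]):
    s=d[n][0];f=s['frame'][:,:,::-1]
    c=[.01,.01,.01,.03][i]
    u,v=map(int,proj(s,[*d[n][1][:2],c])); print(n,u,v)
    w,h=(100,75); u0=min(max(u-w,0),512-2*w);v0=min(max(v-h,0),384-2*h);print('origin',u0,v0)
    W[300*(i//2):300*(i//2)+300,400*(i%2):400*(i%2)+400]=cv2.resize(f[v0:v0+2*h,u0:u0+2*w],(400,300),interpolation=cv2.INTER_CUBIC)
cv2.imwrite('pics/tour.png',W)
```

```text
grey 1.7 [0.4608 0.2296 0.3701] [-1.7999e+02 -2.0000e-02  5.6100e+01] [ 22.7  -8.2  87.2   0.  101.   56.6]
spacer 2.4167 [0.6165 0.2287 0.3696] [-1.7991e+02  3.0000e-02  7.5970e+01] [ 17.4  14.   64.3   0.  101.8  31.4]
bar0 3.3917 [0.579  0.0069 0.3709] [-1.7997e+02 -9.0000e-02  1.5000e-01] [ -2.7   1.7  77.6   0.  100.6  87.2]
bar180 6.0917 [0.5796 0.0061 0.3699] [180.    -0.   179.99] [ -2.8   1.8  77.6   0.  100.6 -92.8]
brass 7.4083 [ 0.4814 -0.3143  0.37  ] [ 1.7998e+02 -2.0000e-02  1.0711e+02] [-36.5   1.1  78.3   0.  100.6 -53.6]
grey 256 177
origin 156 102
spacer 256 177
origin 156 102
brass 255 177
origin 155 102
bar0 256 180
origin 156 105
```

View pics/tour.png

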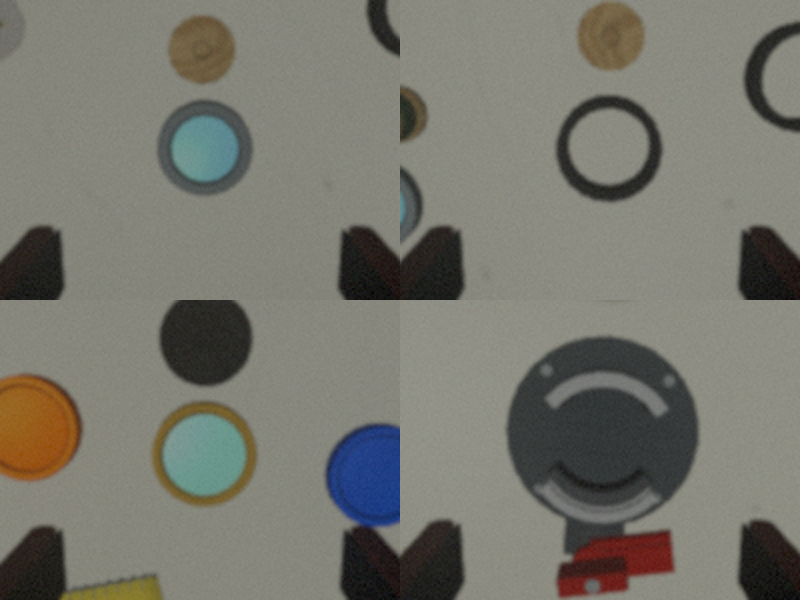

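The tour montage has four panels. The grey lens is at (205,147), the spacer at (609,148) and the brass lens at (204,453), each with its spool directly above, so the planned grip directions are clear. The barrel base is at (603,430), turned about 4.5° clockwise by its screws at (546,370) and (669,381). The fin is tilted about +10° in the image. Next I'll fit the centres precisely.

```bash
cat >> h.py <<'E'
from scipy.optimize import least_squares
A=np.linspace(0,2*np.pi,180)
def cyl(s,x,y,rad,z0,z1):
    P=[proj(s,[x+rad*np.cos(a),y+rad*np.sin(a),z]) for z in(z0,z1) for a in A]
    return cv2.convexHull(np.array(P,np.float32))
def fit(s,x,y,rad,z0,z1,keep=lambda dx,dy:True,thr=28):
    """silhouette fit of an upright cylinder -> x,y; keep(dx,dy) picks contour points by direction in world"""
    f=cv2.resize(s['frame'],None,fx=4,fy=4,interpolation=cv2.INTER_CUBIC).astype(np.float32)
    f=cv2.GaussianBlur(f,(0,0),3)
    bg=np.median(f.reshape(-1,3),0); m=(np.abs(f-bg).max(2)>thr).astype(np.uint8)
    cs,_=cv2.findContours(m,cv2.RETR_EXTERNAL,cv2.CHAIN_APPROX_NONE)
    u,v=proj(s,[x,y,z1]); 
    c=max(cs,key=lambda c:cv2.pointPolygonTest(c,(4*u,4*v),True))
    pts=(c[::6,0,:]+.5)/4-.5
    W=np.array([ray(s,a,b,(z0+z1)/2)[:2]-[x,y] for a,b in pts]); k=[keep(*w) and abs(np.hypot(*w)-rad)<.012 for w in W]; pts=pts[k]
    g=lambda p:[cv2.pointPolygonTest(cyl(s,p[0],p[1],p[2],z0,z1),(float(a),float(b)),True) for a,b in pts]
    o=least_squares(g,[x,y,rad],x_scale=.01,diff_step=1e-2 if 0 else 1e-3,loss='soft_l1')
    return o.x,len(pts),np.sqrt(np.mean(o.fun**2))
E
python3 - <<'E'
import pickle
from h import *
d=pickle.load(open('s1.pkl','rb'))
for n,x,y,rad,z1,kp in[("grey",.461,.229,.030,.014,None),("spacer",.617,.228,.033,.02,None),("brass",.481,-.315,.033,.016,None),
   ("bar0",.58,.006,.062,.006,1),("bar180",.58,.006,.062,.006,1)]:
    s,t,o=d[n]; p,k,e=fit(s,x,y,rad,0,z1,(lambda dx,dy:dx>-.035) if kp else (lambda a,b:True))
    yw=np.radians(o[2]);dx,dy=p[:2]-t[:2]
    # tool x=(c,s), tool y=(s,-c)
    print(n,np.round(p,4),k,round(e,2),'tool-frame offset mm',np.round(1e3*np.array([dx*np.cos(yw)+dy*np.sin(yw),dx*np.sin(yw)-dy*np.cos(yw)]),2))
E
```

```text
grey [0.4639 0.2299 0.0293] 89 0.09 tool-frame offset mm [1.98 2.38]
spacer [0.6213 0.2296 0.0324] 101 0.14 tool-frame offset mm [1.98 4.39]
brass [ 0.4829 -0.3158  0.0326] 99 0.09 tool-frame offset mm [-1.91  0.97]
bar0 [0.5851 0.006  0.0614] 133 0.13 tool-frame offset mm [6.07 0.84]
bar180 [0.5813 0.0063 0.0607] 165 2.49 tool-frame offset mm [-1.7  0.2]
```

```bash
sed -i 's/<\.012 for w/<gate for w/; s/thr=28)/thr=28,gate=.012)/' h.py
python3 - <<'E'
import pickle
from h import *
d=pickle.load(open('s1.pkl','rb'))
for n,x in(("bar0",.585),("bar180",.5815)):
    for lim in(-.035,-.02):
        print(n,lim,[np.round(v,4) for v in fit(d[n][0],x,.006,.0615,0,.006,lambda dx,dy:dx>lim,gate=.0035)])
s=d['bar180'][0]; f=s['frame'][:,:,::-1].copy()
u,v=proj(s,[.583,.006,.03]);u0,v0=int(u-80),int(max(v-80,0))
cv2.imwrite('pics/b180.png',cv2.resize(f[v0:v0+150,u0:u0+160],(800,750)[::1] if 0 else (640,600),interpolation=cv2.INTER_CUBIC));print(u0,v0)
E
```

```text
bar0 -0.035 [array([0.5851, 0.006 , 0.0614]), np.int64(128), np.float64(0.1322)]
bar0 -0.02 [array([0.5852, 0.0061, 0.0613]), np.int64(113), np.float64(0.1265)]
bar180 -0.035 [array([0.5836, 0.0062, 0.0611]), np.int64(123), np.float64(0.9106)]
bar180 -0.02 [array([0.5834, 0.0062, 0.0612]), np.int64(108), np.float64(0.9565)]
176 103
```

View pics/b180.png

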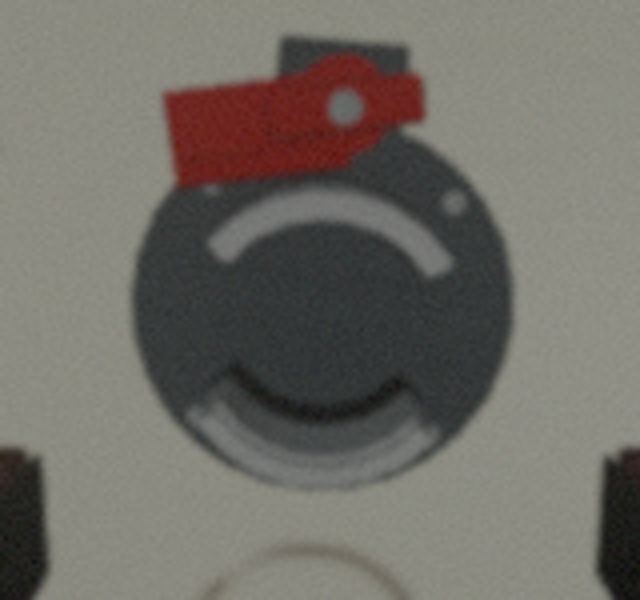

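Run:
```python
import pickle
from h import *
d=pickle.load(open('s1.pkl','rb'))
for n,x in(("bar0",.585),("bar180",.583)):
    for lim in(.03,.04):
        print(n,lim,[np.round(v,4) for v in fit(d[n][0],x,.006,.0614,0,.006,lambda dx,dy:dx>-.033 and abs(dy)>lim,gate=.004)])
# top faces of the latch bolt seen in bar180 crop: bolt head (345,107)/4+origin
s=d['bar180'][0]
for z in(.064,):
    print('bolt',ray(s,345/4+176-.4,107/4+103-.4,z))
for a,b in(((165,93),(310,74)),((178,187),(355,163))):
    p,q=[ray(s,u/4+175.6,v/4+102.6,.0626) for u,v in(a,b)]; w=p-q; print('tongue dir',np.degrees(np.arctan2(w[1],w[0])))
for a,b in(((208,243),(455,268)),((187,410),(438,432)),((282,38),(408,46))):
    p,q=[ray(s,u/4+175.6,v/4+102.6,.03) for u,v in(a,b)]; w=p-q; print('cutline dir',np.degrees(np.arctan2(w[1],w[0])))
```

```text
bar0 0.03 [array([0.5852, 0.006 , 0.0614]), np.int64(93), np.float64(0.1366)]
bar0 0.04 [array([0.5851, 0.006 , 0.0614]), np.int64(83), np.float64(0.1322)]
bar180 0.03 [array([0.5839, 0.0062, 0.0612]), np.int64(103), np.float64(0.9342)]
bar180 0.04 [array([0.5844, 0.0062, 0.0612]), np.int64(84), np.float64(0.1309)]
bolt [0.51943648 0.01189851 0.064     ]
tongue dir -82.7656679023445
tongue dir -82.36126512939312
cutline dir -95.81600534629443
cutline dir -95.23924611951912
cutline dir -93.48277480516742
```

Barrel centre is about (0.5848, 0.0061) with yaw of about -5°. The latch axis is at (0.519, 0.012), which the bolt head confirms, and the cam starts at about 0.22 rad. Wrist bias is only about 0.4 mm. Next is the grey lens.

```bash
cat > m.py <<'E'
from station import r
from h import *
B=np.array([.5848,.0061])
def st(msg=''):
    q=r.sense(); print(msg,'t',round(q['clock'],1),'pos',np.round(q['tcp_pos'],4),'F',np.round(q['contact_force'],1),'open',round(q['opening'],4),'g',round(q['gripper_force'],1)); return q
def pick(p,yaw,ztip=.002,up=.33,squeeze=25):
    r.let_go(); r.reach([*p,.25],[180,0,yaw]); r.servo_line([*p,.182+ztip+.004],speed=.15); r.servo_line([*p,.182+ztip],speed=.03)
    r.wait(.1); st('at'); r.grab(squeeze); st('grip')
    r.servo_line([*p,up],speed=.3); return st('lift')
def place(zhome,yaw,ztip=.002,c=B,steps=(),lim=12):
    """zhome: height of the underside when home"""
    off=.182+ztip
    r.reach([*c,off+.062+.02],[180,0,yaw]); r.wait(.2); f0=st('over')['contact_force'][2]
    for h in steps:
        r.servo_line([*c,off+h],speed=.06); q=st(f'h{h}')
        if abs(q['contact_force'][2]-f0)>lim or np.hypot(*q['contact_force'][:2])>lim: print('BLOCKED'); return False
    return True
E
python3 - <<'E'
from m import *
pick([.4637,.2296],56)
if r.sense()['opening']>.055:
    print(place(.006,-5,steps=(.056,.048,.030,.022,.016,.010,.0065)))
E
```

```text
at t 10.6 pos [0.4638 0.2297 0.1845] F [ 0.2 -1.   0.1] open 0.088 g 0.0
grip t 11.2 pos [0.4637 0.2296 0.184 ] F [-0.9  0.3  0.2] open 0.0594 g 25.0
lift t 11.8 pos [0.4636 0.2295 0.3284] F [ 0.1 -0.5 -1.2] open 0.0591 g 25.0
over t 13.1 pos [0.5846 0.0074 0.2665] F [-0.5 -0.5 -1.1] open 0.059 g 25.0
h0.056 t 13.6 pos [0.5847 0.0061 0.2396] F [ 0.2  1.  -0.5] open 0.0592 g 25.0
h0.048 t 13.9 pos [0.5847 0.0061 0.2315] F [ 0.3 -0.  -0.6] open 0.0591 g 25.0
h0.03 t 14.4 pos [0.5846 0.0061 0.2132] F [-0.4 -0.3 -0.8] open 0.059 g 25.0
h0.022 t 14.7 pos [0.5846 0.0061 0.2054] F [-0.1  0.4 -1.1] open 0.059 g 25.0
h0.016 t 14.9 pos [0.5846 0.0061 0.1994] F [-0.1  0.3 -1.8] open 0.059 g 25.0
h0.01 t 15.2 pos [0.5846 0.0061 0.1933] F [ 0.6  0.5 -0.8] open 0.0591 g 25.0
h0.0065 t 15.4 pos [0.5847 0.0061 0.1903] F [ 0.1 -0.2 -1.5] open 0.0589 g 25.0
True
```

The grey lens went in without contact. I'll release it, photograph it, and fetch the spacer.

Run:
```python
from m import *
r.let_go(); r.servo_line([*B,.33],speed=.25); s=r.snapshot("wrist")
u,v=map(int,proj(s,[*B,.03]));
cv2.imwrite('pics/p1.png',cv2.resize(s['frame'][max(v-75,0):v+75,u-80:u+80,::-1],(640,600),interpolation=cv2.INTER_CUBIC))
pick([.6212,.2292],76)
if r.sense()['opening']>.06:
    r.reach([*B,.33],[180,0,-5]); st('hold')
```

```text
at t 19.0 pos [0.6213 0.2293 0.1846] F [-0.4 -0.3  0. ] open 0.0878 g 0.0
grip t 19.5 pos [0.6212 0.2292 0.184 ] F [-0.7 -0.5 -0.5] open 0.062 g 25.0
lift t 20.1 pos [0.6211 0.2291 0.3292] F [-0.7 -0.4 -1.7] open 0.0625 g 25.0
hold t 21.1 pos [0.5848 0.0065 0.3282] F [-0.3 -0.7 -0.8] open 0.0624 g 25.0
```

View pics/p1.png

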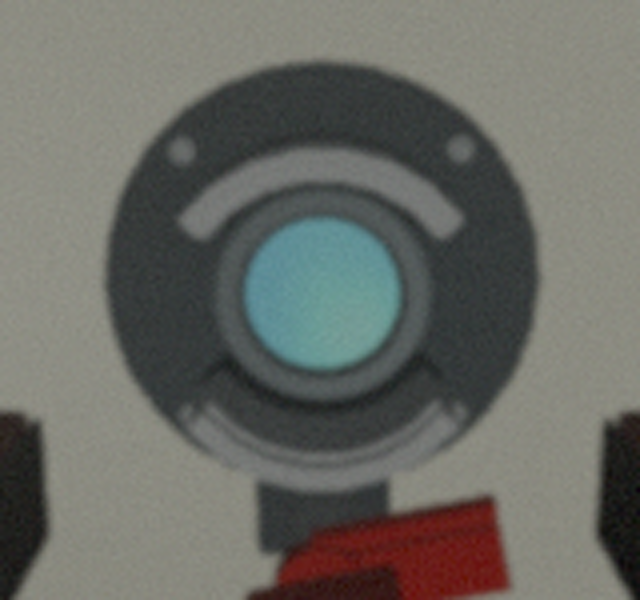

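The grey lens lies flat and centred at (322,293). The spacer grip reads 62.4 mm where I expected about 65, so I'll look at it in the gripper before inserting.

Run:
```python
from m import *
s=r.snapshot("wrist");s2=r.snapshot("scene")
T=r.sense()['tcp_pos']; u,v=map(int,proj(s,[T[0],T[1],T[2]-.172])); print(u,v)
a=cv2.resize(s['frame'][:,:,::-1],(512,384))
u2,v2=map(int,proj(s2,[T[0],T[1],T[2]-.172])); b=s2['frame'][v2-40:v2+40,u2-30:u2+30,::-1]
W=np.zeros((384,800,3),np.uint8);W[:,:512]=a;W[:,512:]=cv2.resize(b,(288,384),interpolation=cv2.INTER_CUBIC)
cv2.imwrite('pics/h2.png',W)
```

```text
255 237
```

View pics/h2.png

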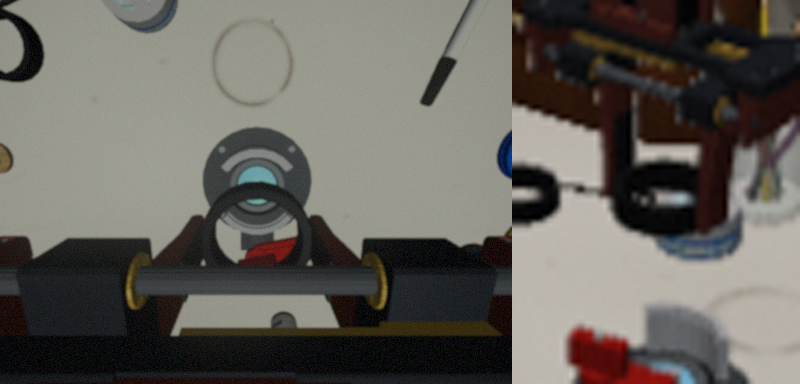

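Run:
```python
from m import *
s=r.snapshot("wrist");T=r.sense()['tcp_pos']
for R in(.031,.033):
  for dx in(0,.005,.010):
    h=cyl(s,T[0]+dx,T[1],R,T[2]-.184,T[2]-.164)[:,0]; print(R,dx,np.round([h[:,0].min(),h[:,0].max(),h[:,1].min(),h[:,1].max()],1))
f=s['frame'].astype(int).sum(2)
print('row215',f[215,190:325:1].tolist()); print('col257',f[170:275,257].tolist())
```

```text
0.031 0 [201.5 310.6 183.  291.6]
0.031 0.005 [200.3 310.3 174.9 284.3]
0.031 0.01 [199.1 310.  166.8 276.8]
0.033 0 [198.  314.2 179.8 294.6]
0.033 0.005 [196.8 313.9 171.7 287.2]
0.033 0.01 [195.5 313.6 163.5 279.8]
row215 [449, 415, 370, 319, 293, 268, 253, 230, 236, 229, 236, 282, 330, 399, 419, 363, 259, 153, 121, 121, 118, 106, 110, 117, 146, 115, 115, 115, 123, 109, 141, 213, 280, 314, 289, 252, 252, 278, 300, 322, 337, 336, 301, 258, 219, 184, 200, 204, 196, 201, 193, 198, 190, 181, 196, 189, 205, 191, 190, 182, 162, 162, 163, 168, 138, 143, 158, 149, 147, 148, 150, 141, 168, 162, 161, 191, 189, 195, 184, 192, 198, 191, 186, 187, 200, 197, 191, 192, 187, 196, 202, 247, 295, 322, 329, 331, 305, 303, 288, 255, 239, 217, 184, 138, 124, 127, 136, 136, 131, 111, 130, 143, 133, 105, 126, 132, 232, 340, 415, 396, 322, 268, 246, 230, 232, 226, 202, 254, 270, 312, 350, 391, 423, 435, 445]
col257 [434, 425, 437, 430, 431, 431, 449, 427, 447, 440, 416, 329, 201, 87, 78, 94, 91, 93, 99, 114, 113, 117, 126, 137, 117, 132, 119, 118, 176, 282, 398, 437, 445, 396, 303, 230, 233, 263, 275, 286, 277, 232, 176, 126, 125, 149, 183, 183, 196, 192, 182, 195, 201, 192, 222, 289, 331, 309, 303, 343, 377, 384, 374, 376, 314, 232, 190, 185, 189, 188, 181, 186, 175, 161, 144, 122, 161, 159, 155, 149, 133, 178, 183, 169, 159, 152, 124, 104, 73, 71, 106, 92, 100, 89, 108, 100, 91, 112, 123, 126, 142, 139, 129, 147, 161]
```

The ring is held level, with its top edge at row 181 against 180 predicted, so it is within 1 mm. I'll insert it now.

Run:
```python
from m import *
print(place(.02,-5,c=B+[.0004,0],steps=(.056,.050,.046,.040,.034,.028,.024,.0212)))
```

```text
over t 21.8 pos [0.5858 0.0062 0.269 ] F [ 0.1  0.6 -0.6] open 0.0626 g 25.0
h0.056 t 22.4 pos [0.5851 0.0061 0.2395] F [-0.4 -0.  -0.4] open 0.0624 g 25.0
h0.05 t 22.7 pos [0.5851 0.0061 0.2336] F [-0.   0.1 -1.3] open 0.0625 g 25.0
h0.046 t 22.9 pos [0.5851 0.0061 0.2297] F [-0.7  1.  -0.8] open 0.0622 g 25.0
h0.04 t 23.2 pos [0.585  0.0061 0.2233] F [ 0.6  0.4 -0.5] open 0.0624 g 25.0
h0.034 t 23.4 pos [0.585  0.0061 0.2173] F [ 0.7 -0.1 -0.8] open 0.0624 g 25.0
h0.028 t 23.7 pos [0.585  0.0061 0.2113] F [ 0.3  0.1 -0.1] open 0.0624 g 25.0
h0.024 t 23.9 pos [0.5851 0.0061 0.2076] F [ 0.2  0.1 -0.5] open 0.0623 g 25.0
h0.0212 t 24.2 pos [0.5851 0.0061 0.205 ] F [-0.1  0.1 -1.4] open 0.0621 g 25.0
True
```

Run:
```python
from m import *
r.let_go(); r.servo_line([*B,.33],speed=.25); s=r.snapshot("wrist")
u,v=map(int,proj(s,[*B,.03]));
a=cv2.resize(s['frame'][max(v-75,0):v+75,u-80:u+80,::-1],(400,375),interpolation=cv2.INTER_CUBIC)
r.reach([.4830,-.3162,.30],[180,0,107])
pick([.4830,-.3162],107)
if r.sense()['opening']>.06:
    r.reach([*B,.33],[180,0,175]); st('hold')
s=r.snapshot("wrist"); b=cv2.resize(s['frame'][92:292,150:362,::-1],(400,375),interpolation=cv2.INTER_CUBIC)
T=r.sense()['tcp_pos']; h=cyl(s,T[0],T[1],.033,T[2]-.184,T[2]-.168)[:,0]; print(h.min(0),h.max(0))
f=s['frame'].astype(int); print(np.abs(f[160:215,256]).sum(1).tolist())
cv2.imwrite('pics/p2.png',np.hstack([a,b]))
```

```text
at t 29.1 pos [ 0.4831 -0.3163  0.1845] F [ 0.7 -0.1  0.3] open 0.0877 g 0.0
grip t 29.6 pos [ 0.483  -0.3162  0.184 ] F [0.6 0.4 0.7] open 0.0651 g 25.0
lift t 30.2 pos [ 0.4829 -0.3161  0.3283] F [ 0.7 -0.4 -2. ] open 0.0659 g 25.0
hold t 31.5 pos [0.5848 0.0051 0.3294] F [-0.1 -0.2 -0.7] open 0.0656 g 25.0
[199.19038 180.1798 ] [312.47324 291.00565]
[101, 99, 90, 117, 92, 149, 236, 333, 410, 437, 419, 430, 427, 418, 421, 416, 415, 416, 399, 389, 343, 258, 216, 198, 205, 223, 253, 260, 270, 263, 269, 266, 260, 252, 248, 239, 315, 389, 420, 436, 434, 423, 426, 433, 425, 420, 424, 428, 430, 427, 429, 426, 429, 422, 421]
```

View pics/p2.png

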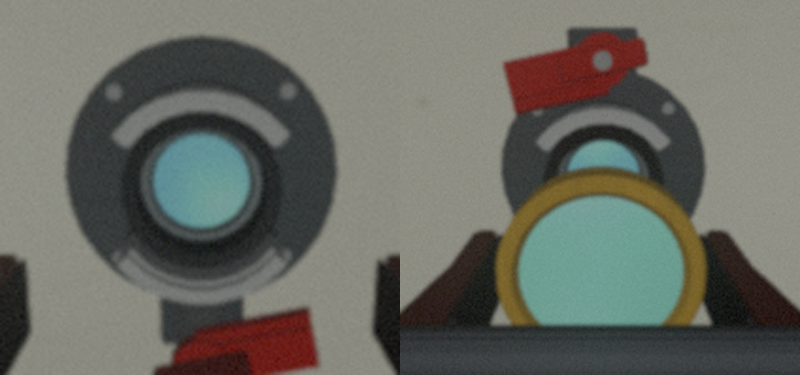

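The left panel shows the spacer seated concentrically on the grey lens at (201,180). The right panel shows the brass lens held level and centred, its top edge at row 181 against 180 predicted. I'll insert it.

Run:
```python
from m import *
c=B+[-.0003,0]
if place(.04,175,c=c,steps=(.056,.051,.047,.044,.0412)):
    r.let_go(); r.servo_line([*c,.33],speed=.25); s=r.snapshot("wrist"); st('up')
    u,v=map(int,proj(s,[*B,.03]));
    a=s['frame'][max(v-80,0):max(v-80,0)+150,u-80:u+80,::-1]
    cv2.imwrite('pics/p3.png',cv2.resize(a,(640,600),interpolation=cv2.INTER_CUBIC)); print(u-80,max(v-80,0))
    import pickle; pickle.dump(s,open('s3.pkl','wb'))
```

```text
over t 32.1 pos [0.5851 0.0058 0.269 ] F [-0.   0.3 -1.1] open 0.0654 g 25.0
h0.056 t 32.7 pos [0.5844 0.0061 0.2395] F [ 0.1  0.  -1.4] open 0.0657 g 25.0
h0.051 t 33.0 pos [0.5844 0.0061 0.2347] F [ 0.4 -0.6 -1.6] open 0.0656 g 25.0
h0.047 t 33.2 pos [0.5844 0.0061 0.2306] F [ 0.6  0.3 -2.5] open 0.0656 g 25.0
h0.044 t 33.5 pos [0.5844 0.0061 0.2277] F [ 0.8  0.9 -1.2] open 0.0656 g 25.0
h0.0412 t 33.7 pos [0.5844 0.0061 0.2249] F [-0.1  0.9 -2. ] open 0.0658 g 25.0
up t 34.9 pos [0.5843 0.0061 0.3283] F [ 0.2 -0.2  0.1] open 0.0879 g 0.0
176 108
```

View pics/p3.png

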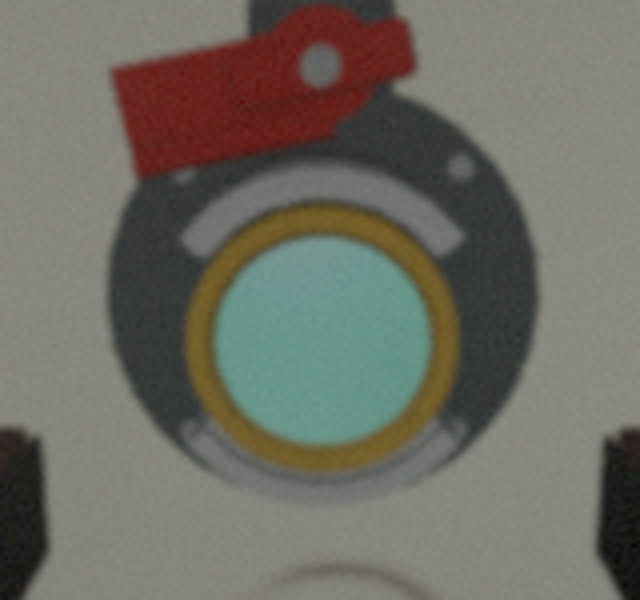

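The brass lens is seated concentrically at (323,340). The tongue edges slope about 12° relative to the barrel, so the cam is at about 0.21 rad. I'll pinch the fin and turn joint 6 in steps.

Run:
```python
from m import *
C=[.5192,.0119]
r.reach([*C,.33],[180,0,97.3]); r.servo_line([*C,.2465],speed=.1); st('at')
r.grab(30); q=st('grip'); print(np.round(q['joints'],1),q['torque'])
if .005<q['opening']<.02:
    j=np.array(r.inverse_kinematics([*C,.2465],[180,0,97.3]))
    for a in(10,20,30,40,50,60,70,77.7):
        k=j.copy();k[5]-=a; r.move_joints(k); q=st(a); print(np.round(q['torque'],2))
        if np.abs(q['contact_force']).max()>40: print('stop');break
```

```text
at t 37.1 pos [0.5194 0.0119 0.2473] F [ 0.2 -0.1 -0.1] open 0.0878 g 0.0
grip t 38.3 pos [0.519  0.0119 0.2465] F [-1.4 -0.4  0.3] open 0.0119 g 30.0
[-2.4 -5.7 97.5 -0.  88.3 -9.7] [-0.07208113  0.40785797 -0.06427054]
10 t 38.6 pos [0.519  0.0119 0.2465] F [-3.5  0.3  2. ] open 0.0117 g 30.0
[-0.15  0.54  0.09]
20 t 38.9 pos [0.519  0.0119 0.2465] F [-3.9 -1.2  1.5] open 0.0115 g 30.0
[-0.21  0.84  0.06]
30 t 39.1 pos [0.519  0.0118 0.2465] F [-4.4 -1.9  2.8] open 0.0115 g 30.0
[-0.23  0.87  0.04]
40 t 39.4 pos [0.5189 0.0118 0.2465] F [-5.7 -1.1  3. ] open 0.0119 g 30.0
[-0.19  0.9   0.  ]
50 t 39.7 pos [0.5189 0.0118 0.2465] F [-6.6 -1.1  3.4] open 0.0119 g 30.0
[-0.25  0.86  0.07]
60 t 40.0 pos [0.5188 0.0118 0.2465] F [-6.7 -0.6  3.7] open 0.0119 g 30.0
[-0.25  0.87  0.12]
70 t 40.3 pos [0.5188 0.0117 0.2465] F [-6.8 -1.7  3.9] open 0.0116 g 30.0
[-0.27  0.89  0.12]
77.7 t 40.6 pos [0.5188 0.0117 0.2465] F [-7.8 -1.7  3.6] open 0.0118 g 30.0
[-0.25  0.89  0.04]
```

Run:
```python
from m import *
r.let_go(); r.servo_line([.5188,.0117,.36],speed=.15); r.reach([.545,.0117,.37],[180,0,175]); r.wait(.1); s=r.snapshot("wrist"); st('up')
t=r.snapshot("scene")
u,v=map(int,proj(s,[*B,.03])); print(u,v)
u0=min(max(u-80,0),352);v0=min(max(v-75,0),234)
a=cv2.resize(s['frame'][v0:v0+150,u0:u0+160,::-1],(400,375),interpolation=cv2.INTER_CUBIC)
u,v=map(int,proj(t,[*B,.03])); b=cv2.resize(t['frame'][v-75:v+75,u-100:u+60,::-1],(400,375),interpolation=cv2.INTER_CUBIC)
cv2.imwrite('pics/p4.png',np.hstack([a,b]))
```

```text
up t 43.1 pos [0.5446 0.0117 0.3691] F [ 0.4 -0.2 -0.8] open 0.088 g 0.0
254 213
```

View pics/p4.png

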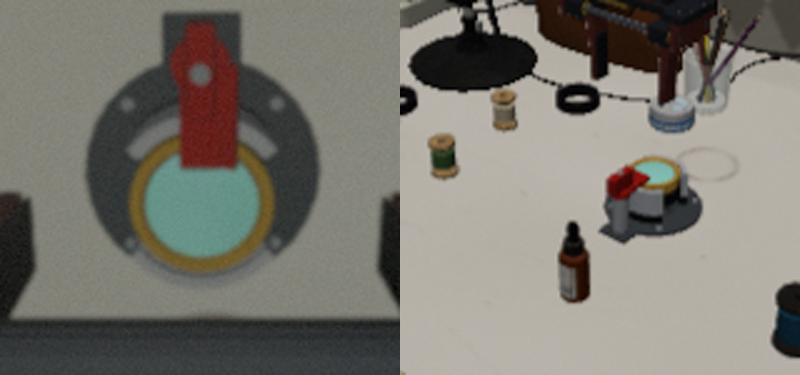

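The tongue, at (209,150), lies straight over the brass lens rim and points at the bore axis. The spools and oil bottle are standing in place, so I'm handing in.

```bash
python3 -c "
from station import r
print(r.hand_in())"
```

```text
the job is handed in; nothing more can be done
None
```

The magnifier is assembled and handed in at about 43 s: grey lens, spacer and brass lens loaded in that order, cam latch turned over the brass lens, and the spools and oil bottle left standing; the hand-in gave no verdict.

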